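# Weigh a casting with slotted weights on a bench balance

### The job

Weigh the copper casting that lies in the balance's dish: slide the slotted weights, one at a time, slot first under the red cap and up against the stem of the weight carrier, stacked squarely, until the beam stands level with its pointer in the green. Feel for the stem and work gently, the balance must not be shoved or knocked; leave the casting in its dish, weights you do not need flat on the bench, and the jar, tin and screwdriver where they are.

Things in the scene. Friction and masses are not known exactly. Their poses are not given: they have to be found in the camera images.
- balance: Equal-arm balance, fixed; blue base 100 x 150 mm, origin under its centre, z up. Its y runs along the beam, from the weight carrier (y = -110 mm) to the dish (y = +110 mm); its x is the direction in which weights are slid onto the stem, roughly away from the robot. Beam pivot 60 mm above the bench; in the middle a red pointer before a white plate with a green mark, 169 mm high.
- beam (a joint): Beam tilt in rad: 0 level, positive = dish (casting) side down; stops at +-0.16, springs towards 0. Off the stops each 10 g of difference tilts it 0.016 rad. In the green within +-0.05. Settles in about 1 s.
- carrier: Weight carrier at the -y end of the beam; goes up and down with the beam, stays upright, axes as the balance's. Origin on its pivot at the beam's end. A rail along x carries the seat block with the stem, which stands within 16 mm before or behind the origin along x (y = 0), differently each time and not measured: slide a weight in until you feel it touch (2 to 4 N; over 12 N is rough).
- seat (a point): Middle of the seat's travel: 35 mm above the carrier's origin, at the height of the seat block's top, where the first weight rests. Seat block 8 mm along x, 24 mm along y; the stem, 6 mm diameter, rises from its centre to a red cap of 16 mm diameter, underside 46 mm and top 51 mm above the seat. A weight left over about 3 mm short of fully home tips off the seat.
- dish: Steel dish of 100 mm diameter at the +y end of the beam, stays level; origin on its pivot, inner floor 30 mm higher. Holds the casting.
- blank: Copper-coloured flanged casting, flange 52 mm diameter x 8 mm, hub 26 mm diameter, 22 mm high in all; origin under its centre. Its mass is unknown, about 135 to 225 g.
- weight_100a: 100 g slotted weight, brass rectangular plate 30 mm (x) x 34 mm (y) x 14 mm high, lying flat; origin at the centre of its underside. A slot 10 mm wide, right through the height, runs in along x from its +x edge to 4.5 mm beyond the centre (x = -4.5 mm). Stacks on others. Grip it across y (34 mm).
- weight_100b: 100 g slotted weight, brass rectangular plate 30 mm (x) x 34 mm (y) x 14 mm high, lying flat; origin at the centre of its underside. A slot 10 mm wide, right through the height, runs in along x from its +x edge to 4.5 mm beyond the centre (x = -4.5 mm). Stacks on others. Grip it across y (34 mm).
- weight_50: 50 g slotted weight, dark steel rectangular plate 30 mm (x) x 34 mm (y) x 7 mm high, lying flat; origin at the centre of its underside. A slot 10 mm wide, right through the height, runs in along x from its +x edge to 4.5 mm beyond the centre (x = -4.5 mm). Stacks on others. Grip it across y (34 mm).
- jar: Bystander: clear jar with red lid, 60 mm diameter, 85 mm high; origin under its centre.
- tin: Bystander: small open steel tin, 60 mm diameter, 40 mm high; origin under its centre.
- driver: Bystander: orange screwdriver lying down, 160 mm long along its x; origin under its centre.

How it is judged:
By the outcome, as a careful person would: the job done as asked, in the order asked, and still so for the second after the job is handed in, with the robot touching nothing.
It also fails if it takes over 61 s, if anything falls off the work surface, if the arm or the gripper's body presses on something with over 40 N, if the wrist force passes 120 N, or if a joint passes its speed limit or range.

### The arm

A 6-joint arm with a two-finger parallel gripper is mounted at the origin on the work surface. World frame = base frame: x ahead of the robot, y to its left, z up, the work surface at z = 0. Lengths are in mm, angles in degrees, forces in N, time in s.
With the tool pointing down it reaches from about 300 to 850 mm from the base axis. Payload 4.2 kg.
Tool frame: the origin (TCP) lies midway between the tips of the shut fingers; the grasp point (between the pads) lies 19 mm behind it; z points along the fingers, y is the direction in which the jaws open and shut (so a half turn about z gives the same grasp; the last joint's range is limited). The gripper opens to 91 mm and grips with 3 to 60 N. Pads are 32 mm wide; open, the fingers measure 118 mm over their backs; the gripper's body (76 mm by 178 mm) begins 60 mm behind the grasp point.
Start: joints at [-70.932, 18.312, 89.639, -0, 72.044, -1.146], TCP at [198.682, -539.601, 213.976] pointing down, gripper open.
Joint ranges: [-177.97, 177.97], [-48.28, 115.42], [12.27, 149.76], [-77.06, 257.06], [2.81, 150.46], [-146.56, 146.56]. Speed limits (degrees/s): [147.25, 147.25, 180, 180, 180, 180].

### API

Orientations are given as [roll, pitch, yaw] about the fixed x, y, z axes, in that order (R = Rz(yaw) Ry(pitch) Rx(roll)).
In Python, from workcell import env gives the robot as it stands.
- The arm moves only by the shell command python3 -m jog 'ROWS' [FORCE]. ROWS is JSON, a list of rows, each an object of numbers: "dx", "dy", "dz": the shift along the world's x, y, z in m; "wx", "wy", "wz": the turn, a rotation vector about the world's x, y, z in rad; "grip": the gripper's target within -1 to 1 (shut at 1, half-way at 0, fully open at -1). In form: [{"dx": .., "dy": .., "dz": .., "wx": .., "wy": .., "wz": .., "grip": ..}, ...]. A call has 1 to 10 rows; each row shifts and turns the commanded pose from where the row before left it; what a row does not reach is not made up. A row lasts 1/10 s, in which the tool goes at most 50 mm and 8.59 degrees, less where a joint would pass 70% of its speed; a pose out of reach is approached as far as the arm can. A call with a gripper value outside its range is refused whole. The fingers move at their own pace and stop on an object; FORCE is the grip in N (left out, the last holds). Time passes only in rows, so rows that do not move let the fingers close. It gives the time, the measured TCP pose, the force and the opening at its end, in the units of the state.
- env.state(): the state, without advancing time (a new reading comes with each control period).
- env.grab_frame(name): name is "side" or "top"; returns the picture (420x560x3 uint8, red, green, blue); there is no depth.
- env.get_calibration(name): a dict with "fx", "fy", "cx", "cy" (pixels), "R" (3x3) and "t" (3): a world point X has camera coordinates R X + t. Camera axes: x right, y down, z forward; pixel columns grow to the right and rows downward; lengths in mm; the calibration is good to about 2 mm. A picture is of the moment at which its call begins. get_calibration takes no time and is no camera call.
- env.job_done(): hands the job in, once; it reports no verdict.
The state is a dict: "time_s": time; "qpos": joint angles; "qvel": joint speeds; "effort": joint torques, N m; "ee_pos": TCP position; "ee_rot": TCP orientation; "force": force on the tool from outside, world axes, zero at the start; "torque": the same for the moment, N m; "gripper_width": finger opening in mm.
Only numpy, scipy, OpenCV 4.12 (cv2) and the standard library are available. Lean on these libraries where they do the work, as an engineer would, in place of code of your own. Each camera call takes 0.05 s, during which the arm holds its last target. There are 200 camera calls.

## Working session

There is one attempt and no reset: what is moved stays moved. The work goes in short steps, Python scripts to look and compute and a shell command to move; the robot and the scene stay as the last step left them, time stands still between calls to the robot, and variables do not carry over. Pictures are saved under pics/ and viewed, about 8 in all and at most 12, crops included, and the job is handed in when it is done.

```bash
ls; mkdir -p pics; python3 - <<'E'
from workcell import env
import cv2,json
for n in("top","side"):
    im=env.grab_frame(n); cv2.imwrite(f"pics/{n}0.png",im[:,:,::-1])
    c=env.get_calibration(n); print(n,{k:(v if not hasattr(v,'tolist') else v.tolist()) for k,v in c.items()})
print(env.state())
E
```

```text
pics
top {'fx': 519.7292377367331, 'fy': 519.7292377367331, 'cx': 284.19197778256705, 'cy': 211.9339594706458, 'R': [[-0.007160431094731836, -0.999939681434505, 0.008328368339496761], [-0.9824367335408606, 0.005481631739244793, -0.18651545861681063], [0.18645855522367824, -0.009517626076708285, -0.9824167252127594]], 't': [6.805339711135542, 606.183752969109, 1552.3044399334872]}
side {'fx': 417.8066440918037, 'fy': 417.8066440918037, 'cx': 283.54368212523923, 'cy': 208.3394128573319, 'R': [[0.9991871303873129, -0.040307017859468046, 0.000650215075013611], [-0.024587617457432688, -0.6221358118485804, -0.7825231502538915], [0.03194569667630054, 0.7818710737242963, -0.6226211500881427]], 't': [-613.1450250658194, 77.1273464896671, 994.299577307865]}
{'time_s': 0.1, 'qpos': array([-7.09342098e+01,  1.83480498e+01,  8.96978040e+01, -5.50220913e-04,
        7.20422076e+01, -1.14676346e+00]), 'qvel': array([-0.00799429, -0.1262369 , -0.10394201, -0.01571176, -0.09915997,
       -0.02886142]), 'effort': array([ 1.02048340e-03, -4.13331056e+01, -2.32507968e+01,  7.27875531e-02,
        4.21243964e-02, -6.90245975e-05]), 'ee_pos': array([ 198.51468705, -539.18902371,  213.21454089]), 'ee_rot': array([-1.79911946e+02, -1.23936231e-03,  2.02127227e+01]), 'force': array([-0.82420856, -0.30649956,  0.40025464]), 'torque': array([ 0.01409132, -0.03185621,  0.01494567]), 'gripper_width': 91.17448672657011}
```

View pics/top0.png

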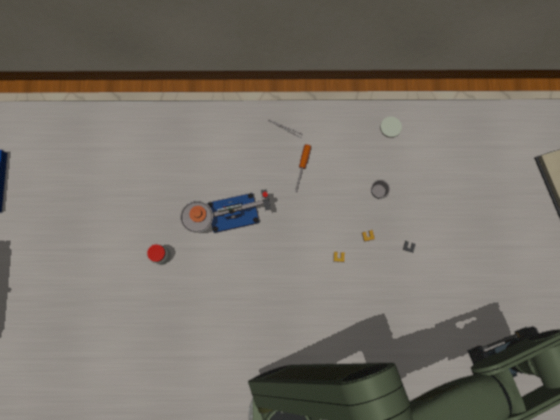

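View pics/side0.png

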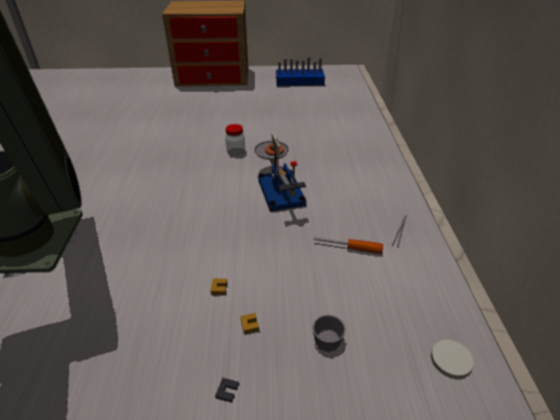

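```bash
cat > h.py <<'E'
import numpy as np,cv2
from workcell import env
C={n:{k:np.array(v) for k,v in env.get_calibration(n).items()} for n in("top","side")}
def ray(n,uv):
    c=C[n];R=c["R"];d=R.T@np.array([(uv[0]-c["cx"])/c["fx"],(uv[1]-c["cy"])/c["fy"],1]);return -R.T@c["t"],d
def onz(n,uv,z):
    o,d=ray(n,uv);return o+d*(z-o[2])/d[2]
def proj(n,X):
    c=C[n];p=c["R"]@np.array(X,float)+c["t"];return np.array([c["fx"]*p[0]/p[2]+c["cx"],c["fy"]*p[1]/p[2]+c["cy"]])
def tri(a,b):
    o1,d1=ray("top",a);o2,d2=ray("side",b)
    s=np.linalg.lstsq(np.c_[d1,-d2],o2-o1,rcond=None)[0];p,q=o1+s[0]*d1,o2+s[1]*d2
    return (p+q)/2,np.linalg.norm(p-q)
def mask(im,h,s,v):
    H=cv2.cvtColor(im,cv2.COLOR_RGB2HSV);return cv2.inRange(H,(h[0],s[0],v[0]),(h[1],s[1],v[1]))
def blobs(m,box,amin=8):
    x0,y0,x1,y1=box;z=np.zeros_like(m);z[y0:y1,x0:x1]=m[y0:y1,x0:x1]
    n,l,st,ce=cv2.connectedComponentsWithStats(z)
    return [(st[i,4],ce[i],np.argwhere(l==i)[:,::-1].astype(np.float32)) for i in range(1,n) if st[i,4]>=amin]
def crop(im,box,w,h):
    x0,y0,x1,y1=box;return cv2.resize(im[y0:y1,x0:x1],(w,h),interpolation=cv2.INTER_CUBIC)
def load(p):return cv2.imread(p)[:,:,::-1].copy()
E
python3 - <<'E'
from h import *
t,s=load("pics/top0.png"),load("pics/side0.png")
a=crop(t,(170,180,290,240),400,200);b=crop(t,(320,220,420,270),400,200)
c=crop(s,(210,120,330,210),400,300);d=crop(s,(200,270,260,410),150,350)
o=np.zeros((560,800,3),np.uint8);o[:200,:400]=a;o[:200,400:]=b;o[205:505,:400]=c;o[205:555,400:550]=d
cv2.imwrite("pics/c1.png",o[:,:,::-1])
for n,im,bx,bw in(("top",t,(320,220,420,270),(170,180,290,240)),("side",s,(200,270,270,345),(250,130,320,215))):
    for nm,m,bb in(("brass",mask(im,(12,28),(120,255),(60,255)),bx),("blue",mask(im,(105,125),(120,255),(40,255)),bw),("red",mask(im,(0,4),(150,255),(90,255))|mask(im,(174,180),(120,255),(80,255)),bw),("cop",mask(im,(4,14),(120,255),(90,255)),bw)):
        for A,ce,p in blobs(m,bb,4):
            print(n,nm,A,ce.round(1),[np.round(x,1) for x in cv2.minAreaRect(p)])
    for A,ce,p in blobs(cv2.inRange(cv2.cvtColor(im,cv2.COLOR_RGB2GRAY),0,90),(395,235,425,260) if n=="top" else(205,365,250,410)):print(n,"steel",A,ce.round(1),[np.round(x,1) for x in cv2.minAreaRect(p)])
E
```

```text
top brass 72 [368.  235.7] [array([367.9, 235.5]), array([ 8.5, 10.2]), np.float64(80.5)]
top brass 65 [338.5 257. ] [array([338.5, 256.5]), array([9., 9.]), np.float64(90.0)]
top blue 269 [231.7 201.5] [array([232.2, 201.6]), array([ 8. , 41.8]), np.float64(77.3)]
top blue 570 [235.2 219.3] [array([234.8, 219.2]), array([15. , 44.6]), np.float64(77.5)]
top red 17 [264.6 194.1] [array([264.5, 194. ]), array([4., 3.]), np.float64(90.0)]
top cop 208 [197.4 213.5] [array([197.5, 213.5]), array([15., 15.]), np.float64(90.0)]
top steel 66 [408.5 246.8] [array([408.5, 246.4]), array([10.2,  8.4]), np.float64(20.6)]
side brass 167 [218.1 285.1] [array([218.5, 285. ]), array([12., 15.]), np.float64(90.0)]
side brass 214 [248.7 321.9] [array([249.1, 321.7]), array([15.5, 15.3]), np.float64(76.0)]
side blue 36 [274.4 170. ] [array([274.4, 170.3]), array([10.8,  3.4]), np.float64(66.8)]
side blue 50 [288.1 171.1] [array([288. , 170.5]), array([15.3,  4.3]), np.float64(59.0)]
side blue 611 [277.6 192.4] [array([278.1, 193. ]), array([48.2, 26.7]), np.float64(25.0)]
side blue 4 [281.  183.5] [array([281. , 183.5]), array([0.7, 2.1]), np.float64(45.0)]
side blue 5 [269.8 205.6] [array([270. , 205.5]), array([2., 1.]), np.float64(0.0)]
side red 16 [293.2 163. ] [array([293.5, 163. ]), array([5., 2.]), np.float64(0.0)]
side cop 46 [269.2 148.9] [array([268.8, 148.5]), array([10.2,  7.6]), np.float64(80.5)]
side cop 21 [280.4 148.6] [array([280.5, 148.5]), array([5., 3.]), np.float64(90.0)]
side steel 377 [226.3 389.7] [array([226.7, 389.7]), array([18.8, 23.6]), np.float64(21.0)]
```

View pics/c1.png

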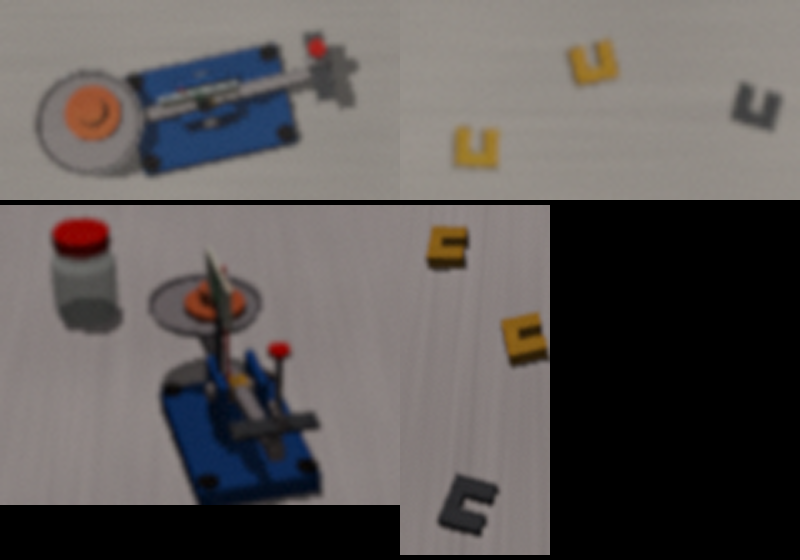

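```bash
python3 - <<'E'
from h import *
print("cap",tri((264.6,194.1),(293.2,162.5)))
t,s=load("pics/top0.png"),load("pics/side0.png")
def outline(m,box,z,n="top"):
    # upscale for sub-pixel, map blob contour to plane z, min area rect in world
    x0,y0,x1,y1=box;k=8
    g=cv2.resize(m[y0:y1,x0:x1],None,fx=k,fy=k,interpolation=cv2.INTER_CUBIC)
    cs=cv2.findContours((g>127).astype(np.uint8),0,2)[0];c=np.vstack([c for c in cs if cv2.contourArea(c)>100*k])[:,0]
    w=np.array([onz(n,((p[0]+.5)/k-.5+x0,(p[1]+.5)/k-.5+y0),z)[:2] for p in c],np.float32)
    return [np.round(v,1) for v in cv2.minAreaRect(w)]
br=lambda im:mask(im,(10,30),(90,255),(50,255))
dk=lambda im:cv2.inRange(cv2.cvtColor(im,cv2.COLOR_RGB2GRAY),0,110)
print("A",outline(br(t),(328,245,350,268),14)," B",outline(br(t),(357,225,380,247),14)," S",outline(dk(t),(398,236,420,258),7))
print("side z0  A",outline(br(s),(205,272,232,298),7,"side")," B",outline(br(s),(236,308,264,338),7,"side")," S",outline(dk(s),(205,365,250,410),4,"side"))
bl=mask(t,(105,125),(100,255),(40,255))
for z in(0,12): print("base",z,outline(bl,(205,185,265,240),z))
for z in (100,):print("dish cop",onz("top",(197.4,213.5),60+30-17+8))
print(onz("side",(220,390),0))
# jar, tin, driver rough
print("jar",onz("top",(157,253),85),"tin",onz("top",(379,190),40))
E
```

```text
cap (array([638.43712728,  60.46025448, 165.01293266]), np.float64(0.5648106418812973))
A [array([ 471.6, -168.2]), array([34.6, 31.4]), np.float64(89.6)]  B [array([ 537.6, -261.5]), array([32.7, 37.8]), np.float64(13.7)]  S [array([ 502.3, -389.7]), array([38.4, 33.4]), np.float64(70.9)]
side z0  A [array([ 470.1, -162. ]), array([40.8, 33.1]), np.float64(87.7)]  B [array([ 537.3, -259.9]), array([32.6, 45.3]), np.float64(13.1)]  S [array([ 502.2, -390.6]), array([41.8, 35.8]), np.float64(71.8)]
base 0 [array([617. , 166.7]), array([ 99.7, 148.7]), np.float64(12.4)]
base 12 [array([614.8, 165.6]), array([ 99. , 147.6]), np.float64(12.4)]
dish cop [598.28327228 267.35399845  81.        ]
[ 490.50135814 -388.80269059    0.        ]
jar [478.0235595  384.48631672  85.        ] tin [ 678.31686649 -297.32459511   40.        ]
```

```bash
python3 -m jog '[{"dx":0.027,"dy":0.037,"wz":-0.035,"grip":-0.4},{"dx":0.027,"dy":0.037,"wz":-0.035,"grip":-0.4},{"dx":0.027,"dy":0.037,"wz":-0.035,"grip":-0.4},{"dx":0.027,"dy":0.037,"wz":-0.035,"grip":-0.4},{"dx":0.027,"dy":0.037,"wz":-0.035,"grip":-0.4},{"dx":0.027,"dy":0.037,"wz":-0.035,"grip":-0.4},{"dx":0.027,"dy":0.037,"wz":-0.035,"grip":-0.4},{"dx":0.027,"dy":0.037,"wz":-0.035,"grip":-0.4},{"dx":0.027,"dy":0.037,"wz":-0.035,"grip":-0.4},{"dx":0.027,"dy":0.037,"wz":-0.035,"grip":-0.4}]' 15
```

```text
invalid input
```

```bash
python3 -m jog '[{"dx":0.027,"dy":0.037,"dz":0,"wx":0,"wy":0,"wz":-0.035,"grip":-0.4},{"dx":0.027,"dy":0.037,"dz":0,"wx":0,"wy":0,"wz":-0.035,"grip":-0.4}]' 15; python3 -m jog --help | head -20
```

```text
time_s: 0.3
ee_pos: [252.6, -465.0, 213.1]
ee_rot: [-179.9, 0.0, 16.0]
force: [0.3, -0.3, -0.3]
gripper_width: 78.0invalid input: not JSON, or not a number
```

```bash
python3 -m jog '[{"dx":0.0274,"dy":0.037,"dz":0,"wx":0,"wy":0,"wz":-0.035,"grip":-0.4},{"dx":0.0274,"dy":0.037,"dz":0,"wx":0,"wy":0,"wz":-0.035,"grip":-0.4},{"dx":0.0274,"dy":0.037,"dz":0,"wx":0,"wy":0,"wz":-0.035,"grip":-0.4},{"dx":0.0274,"dy":0.037,"dz":0,"wx":0,"wy":0,"wz":-0.035,"grip":-0.4},{"dx":0.0274,"dy":0.037,"dz":0,"wx":0,"wy":0,"wz":-0.035,"grip":-0.4},{"dx":0.0274,"dy":0.037,"dz":0,"wx":0,"wy":0,"wz":-0.035,"grip":-0.4},{"dx":0.0274,"dy":0.037,"dz":-0.03,"wx":0,"wy":0,"wz":-0.035,"grip":-0.4},{"dx":0.0274,"dy":0.037,"dz":-0.03,"wx":0,"wy":0,"wz":-0.035,"grip":-0.4},{"dx":0,"dy":0,"dz":-0.04,"wx":0,"wy":0,"wz":0,"grip":-0.4},{"dx":0,"dy":0,"dz":0,"wx":0,"wy":0,"wz":0,"grip":-0.4}]'
```

```text
time_s: 1.3
ee_pos: [463.5, -173.7, 114.9]
ee_rot: [-179.8, 0.6, 0.3]
force: [-0.7, 0.6, 0.0]
gripper_width: 63.6
```

```bash
python3 -m jog '[{"dx":0.004,"dy":0.003,"dz":-0.03,"wx":0,"wy":0,"wz":0,"grip":-0.4},{"dx":0.004,"dy":0.003,"dz":-0.03,"wx":0,"wy":0,"wz":0,"grip":-0.4},{"dx":0,"dy":0,"dz":-0.025,"wx":0,"wy":0,"wz":0,"grip":-0.4},{"dx":0,"dy":0,"dz":0,"wx":0,"wy":0,"wz":0,"grip":-0.4},{"dx":0,"dy":0,"dz":0,"wx":0,"wy":0,"wz":0,"grip":-0.4}]'; python3 - <<'E'
from h import *
t,s=env.grab_frame("top"),env.grab_frame("side")
o=np.hstack([crop(t,(300,225,370,290),380,353),crop(s,(170,225,270,318),380,353)])
cv2.imwrite("pics/c2.png",o[:,:,::-1]);print(env.state()["ee_pos"])
E
```

```text
time_s: 1.8
ee_pos: [475.5, -171.2, 35.6]
ee_rot: [180.0, -0.1, 0.1]
force: [-0.3, 0.6, 1.0]
gripper_width: 64.0
[ 476.21684054 -171.25548764   36.36447388]
```

View pics/c2.png

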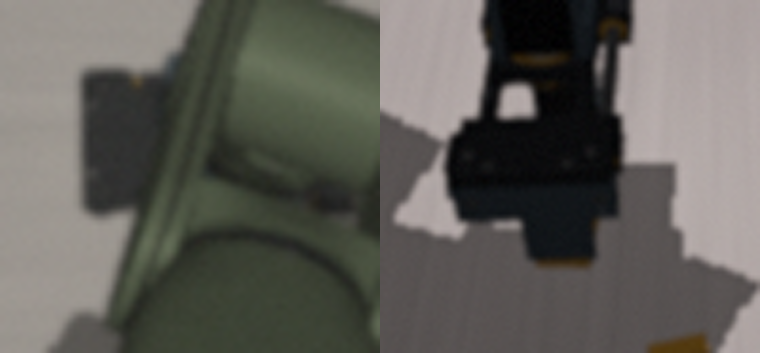

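```bash
python3 -m jog '[{"dx":-0.005,"dy":0.003,"dz":-0.015,"wx":0,"wy":0,"wz":0,"grip":-0.4},{"dx":0,"dy":0,"dz":-0.015,"wx":0,"wy":0,"wz":0,"grip":-0.4},{"dx":0,"dy":0,"dz":-0.003,"wx":0,"wy":0,"wz":0,"grip":-0.4},{"dx":0,"dy":0,"dz":0,"wx":0,"wy":0,"wz":0,"grip":0.0},{"dx":0,"dy":0,"dz":0,"wx":0,"wy":0,"wz":0,"grip":0.2},{"dx":0,"dy":0,"dz":0,"wx":0,"wy":0,"wz":0,"grip":0.3},{"dx":0,"dy":0,"dz":0,"wx":0,"wy":0,"wz":0,"grip":0.5},{"dx":0,"dy":0,"dz":0,"wx":0,"wy":0,"wz":0,"grip":1},{"dx":0,"dy":0,"dz":0,"wx":0,"wy":0,"wz":0,"grip":1},{"dx":0,"dy":0,"dz":0,"wx":0,"wy":0,"wz":0,"grip":1}]' 15
```

```text
time_s: 2.9
ee_pos: [470.4, -167.4, 2.0]
ee_rot: [180.0, -0.1, 0.2]
force: [-0.0, 0.5, 4.7]
gripper_width: 34.5
```

```bash
python3 -m jog '[{"dx":0,"dy":0,"dz":0.03,"wx":0,"wy":0,"wz":0,"grip":1},{"dx":0,"dy":0,"dz":0.045,"wx":0,"wy":0,"wz":0,"grip":1},{"dx":0.0165,"dy":0.031,"dz":0.04,"wx":0,"wy":0,"wz":0.03,"grip":1},{"dx":0.0165,"dy":0.031,"dz":0.012,"wx":0,"wy":0,"wz":0.031,"grip":1},{"dx":0.0165,"dy":0.031,"dz":0,"wx":0,"wy":0,"wz":0.031,"grip":1},{"dx":0.0165,"dy":0.031,"dz":0,"wx":0,"wy":0,"wz":0.031,"grip":1},{"dx":0.0165,"dy":0.031,"dz":0,"wx":0,"wy":0,"wz":0.031,"grip":1},{"dx":0.0165,"dy":0.031,"dz":0,"wx":0,"wy":0,"wz":0.031,"grip":1},{"dx":0.0165,"dy":0.031,"dz":0,"wx":0,"wy":0,"wz":0.031,"grip":1},{"dx":0,"dy":0,"dz":0,"wx":0,"wy":0,"wz":0,"grip":1}]'; python3 -m jog '[{"dx":0,"dy":0,"dz":0,"wx":0,"wy":0,"wz":0,"grip":1},{"dx":0,"dy":0,"dz":0,"wx":0,"wy":0,"wz":0,"grip":1}]'
python3 - <<'E'
from h import *
t,s=env.grab_frame("top"),env.grab_frame("side")
cv2.imwrite("pics/t3.png",t[:,:,::-1]);cv2.imwrite("pics/s3.png",s[:,:,::-1])
o=np.hstack([crop(t,(230,170,310,250),380,380),crop(s,(235,130,315,210),400,380)])
cv2.imwrite("pics/c3.png",o[:,:,::-1]);x=env.state();print(x["ee_pos"],x["ee_rot"],x["force"])
E
```

```text
time_s: 3.9
ee_pos: [586.1, 51.3, 125.3]
ee_rot: [-179.9, -0.1, 12.8]
force: [-0.4, -0.9, -1.8]
gripper_width: 34.4
time_s: 4.1
ee_pos: [583.6, 47.1, 125.5]
ee_rot: [180.0, 0.1, 12.5]
force: [0.2, -0.0, -0.0]
gripper_width: 34.3
[583.79080097  46.7803981  125.84139713] [1.79987039e+02 4.60827134e-02 1.24561147e+01] [-0.04553022 -0.62222146 -0.89523212]
```

View pics/c3.png

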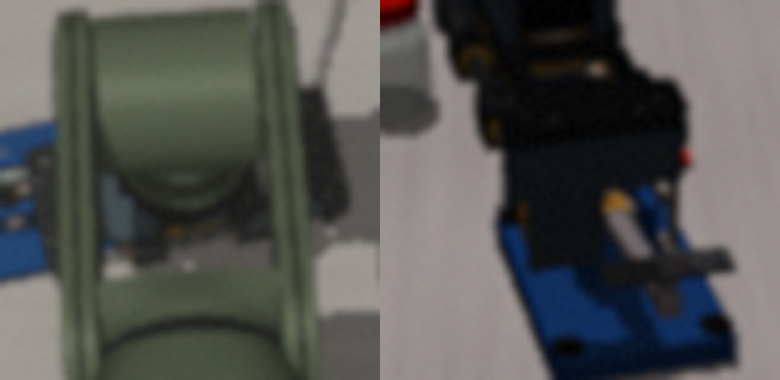

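```bash
python3 -m jog '[{"dx":0.012,"dy":0.0034,"dz":-0.0035,"wx":0,"wy":0,"wz":0,"grip":1},{"dx":0.012,"dy":0.0034,"dz":-0.003,"wx":0,"wy":0,"wz":0,"grip":1},{"dx":0.008,"dy":0.0018,"dz":0,"wx":0,"wy":0,"wz":0,"grip":1},{"dx":0.006,"dy":0.0013,"dz":0,"wx":0,"wy":0,"wz":0,"grip":1},{"dx":0,"dy":0,"dz":0,"wx":0,"wy":0,"wz":0,"grip":1},{"dx":0,"dy":0,"dz":0,"wx":0,"wy":0,"wz":0,"grip":1}]'
```

```text
time_s: 4.8
ee_pos: [622.3, 57.8, 119.3]
ee_rot: [180.0, 0.0, 12.5]
force: [-0.7, -0.0, -1.1]
gripper_width: 34.6
```

```bash
python3 -m jog '[{"dx":0.0022,"dy":-0.0006,"dz":0,"wx":0,"wy":0,"wz":0,"grip":1},{"dx":0.002,"dy":0.0004,"dz":0,"wx":0,"wy":0,"wz":0,"grip":1},{"dx":0.002,"dy":0.0004,"dz":0,"wx":0,"wy":0,"wz":0,"grip":1},{"dx":0.002,"dy":0.0004,"dz":0,"wx":0,"wy":0,"wz":0,"grip":1},{"dx":0,"dy":0,"dz":0,"wx":0,"wy":0,"wz":0,"grip":1}]';python3 -m jog '[{"dx":0.001,"dy":0.0002,"dz":0,"wx":0,"wy":0,"wz":0,"grip":1},{"dx":0.001,"dy":0.0002,"dz":0,"wx":0,"wy":0,"wz":0,"grip":1},{"dx":0.001,"dy":0.0002,"dz":0,"wx":0,"wy":0,"wz":0,"grip":1},{"dx":0,"dy":0,"dz":0,"wx":0,"wy":0,"wz":0,"grip":1}]'
```

```text
time_s: 5.3
ee_pos: [630.9, 58.4, 119.5]
ee_rot: [180.0, -0.0, 12.5]
force: [-0.1, -0.8, -1.7]
gripper_width: 34.6
time_s: 5.7
ee_pos: [633.8, 59.0, 119.5]
ee_rot: [180.0, -0.0, 12.5]
force: [0.2, -0.1, -1.3]
gripper_width: 34.3
```

```bash
python3 -m jog '[{"dx":0.001,"dy":0.0003,"dz":0,"wx":0,"wy":0,"wz":0,"grip":1},{"dx":0.001,"dy":0.0002,"dz":0,"wx":0,"wy":0,"wz":0,"grip":1},{"dx":0,"dy":0,"dz":0,"wx":0,"wy":0,"wz":0,"grip":1}]';python3 -m jog '[{"dx":0.001,"dy":0.0002,"dz":0,"wx":0,"wy":0,"wz":0,"grip":1},{"dx":0.0005,"dy":0.0001,"dz":0,"wx":0,"wy":0,"wz":0,"grip":1},{"dx":0,"dy":0,"dz":0,"wx":0,"wy":0,"wz":0,"grip":1}]'
```

```text
time_s: 6.0
ee_pos: [635.8, 59.5, 119.4]
ee_rot: [180.0, -0.0, 12.5]
force: [-0.0, 0.1, -0.4]
gripper_width: 34.1
time_s: 6.3
ee_pos: [637.2, 59.8, 119.4]
ee_rot: [180.0, -0.0, 12.5]
force: [0.0, 0.1, -1.5]
gripper_width: 34.4
```

```bash
python3 -m jog '[{"dx":0.0005,"dy":0.0001,"dz":0,"wx":0,"wy":0,"wz":0,"grip":1},{"dx":0.0005,"dy":0.0001,"dz":0,"wx":0,"wy":0,"wz":0,"grip":1},{"dx":0,"dy":0,"dz":0,"wx":0,"wy":0,"wz":0,"grip":1}]'
```

```text
time_s: 6.6
ee_pos: [638.2, 60.0, 119.5]
ee_rot: [180.0, -0.0, 12.5]
force: [-0.2, -0.4, -1.0]
gripper_width: 34.3
```

```bash
python3 -m jog '[{"dx":0.0005,"dy":0.0001,"dz":0,"wx":0,"wy":0,"wz":0,"grip":1},{"dx":0.0005,"dy":0.0001,"dz":0,"wx":0,"wy":0,"wz":0,"grip":1},{"dx":0,"dy":0,"dz":0,"wx":0,"wy":0,"wz":0,"grip":1}]'
```

```text
time_s: 6.9
ee_pos: [639.2, 60.1, 119.5]
ee_rot: [180.0, -0.0, 12.5]
force: [-0.3, -0.1, -0.3]
gripper_width: 34.4
```

```bash
python3 -m jog '[{"dx":0.0005,"dy":0.0001,"dz":0,"wx":0,"wy":0,"wz":0,"grip":1},{"dx":0,"dy":0,"dz":0,"wx":0,"wy":0,"wz":0,"grip":1}]'
```

```text
time_s: 7.1
ee_pos: [639.7, 60.3, 119.4]
ee_rot: [180.0, 0.0, 12.5]
force: [-0.4, -0.7, -0.8]
gripper_width: 34.4
```

```bash
python3 -m jog '[{"dx":0.0005,"dy":0.0001,"dz":0,"wx":0,"wy":0,"wz":0,"grip":1},{"dx":0.0005,"dy":0.0001,"dz":0,"wx":0,"wy":0,"wz":0,"grip":1},{"dx":0,"dy":0,"dz":0,"wx":0,"wy":0,"wz":0,"grip":1}]'
```

```text
time_s: 7.4
ee_pos: [640.0, 60.3, 119.3]
ee_rot: [180.0, 0.1, 12.5]
force: [-2.4, -1.1, -0.3]
gripper_width: 34.5
```

```bash
python3 -m jog '[{"dx":0.0005,"dy":0.0001,"dz":0,"wx":0,"wy":0,"wz":0,"grip":1},{"dx":0.0005,"dy":0.0001,"dz":0,"wx":0,"wy":0,"wz":0,"grip":1},{"dx":0,"dy":0,"dz":0,"wx":0,"wy":0,"wz":0,"grip":1}]'
```

```text
time_s: 7.7
ee_pos: [640.3, 60.4, 119.0]
ee_rot: [-180.0, 0.2, 12.5]
force: [-4.9, -1.2, -0.0]
gripper_width: 34.5
```

```bash
python3 -m jog '[{"dx":-0.0008,"dy":-0.0002,"dz":0,"wx":0,"wy":0,"wz":0,"grip":1},{"dx":0,"dy":0,"dz":-0.001,"wx":0,"wy":0,"wz":0,"grip":1},{"dx":0,"dy":0,"dz":-0.001,"wx":0,"wy":0,"wz":0,"grip":1},{"dx":0,"dy":0,"dz":-0.0005,"wx":0,"wy":0,"wz":0,"grip":1},{"dx":0,"dy":0,"dz":0,"wx":0,"wy":0,"wz":0,"grip":1}]'
```

```text
time_s: 8.2
ee_pos: [640.7, 60.3, 116.8]
ee_rot: [180.0, 0.0, 12.5]
force: [-5.4, -1.3, -0.2]
gripper_width: 33.8
```

```bash
python3 -m jog '[{"dx":0,"dy":0,"dz":-0.0005,"wx":0,"wy":0,"wz":0,"grip":1},{"dx":0,"dy":0,"dz":-0.0005,"wx":0,"wy":0,"wz":0,"grip":1},{"dx":0,"dy":0,"dz":0,"wx":0,"wy":0,"wz":0,"grip":1}]'
```

```text
time_s: 8.5
ee_pos: [640.7, 60.2, 115.9]
ee_rot: [180.0, 0.0, 12.5]
force: [-5.6, -2.7, -0.1]
gripper_width: 34.3
```

```bash
python3 -m jog '[{"dx":-0.0008,"dy":-0.0002,"dz":-0.0005,"wx":0,"wy":0,"wz":0,"grip":1},{"dx":0,"dy":0,"dz":-0.0005,"wx":0,"wy":0,"wz":0,"grip":1},{"dx":0,"dy":0,"dz":0,"wx":0,"wy":0,"wz":0,"grip":1}]'
```

```text
time_s: 8.8
ee_pos: [640.5, 60.1, 115.1]
ee_rot: [180.0, -0.1, 12.5]
force: [-2.8, -1.8, 0.5]
gripper_width: 34.0
```

```bash
python3 -m jog '[{"dx":0,"dy":0,"dz":-0.0005,"wx":0,"wy":0,"wz":0,"grip":1},{"dx":0,"dy":0,"dz":0,"wx":0,"wy":0,"wz":0,"grip":1}]'
```

```text
time_s: 9.0
ee_pos: [640.4, 60.3, 114.5]
ee_rot: [180.0, -0.0, 12.5]
force: [-2.2, -1.6, 0.3]
gripper_width: 34.1
```

```bash
python3 -m jog '[{"dx":0,"dy":0,"dz":-0.0005,"wx":0,"wy":0,"wz":0,"grip":1},{"dx":0,"dy":0,"dz":0,"wx":0,"wy":0,"wz":0,"grip":1}]'
```

```text
time_s: 9.2
ee_pos: [640.3, 60.5, 114.0]
ee_rot: [-180.0, -0.0, 12.5]
force: [-2.4, -0.8, 0.3]
gripper_width: 34.0
```

```bash
python3 -m jog '[{"dx":0,"dy":0,"dz":-0.0005,"wx":0,"wy":0,"wz":0,"grip":1},{"dx":0,"dy":0,"dz":0,"wx":0,"wy":0,"wz":0,"grip":1}]'
```

```text
time_s: 9.4
ee_pos: [640.3, 60.5, 113.5]
ee_rot: [-180.0, -0.0, 12.5]
force: [-2.4, -0.8, -0.1]
gripper_width: 33.9
```

```bash
cat >> h.py <<'E'
def cap(im,box=(284,150,305,180)):
    w=im.astype(float);w=np.clip(w[:,:,0]-np.maximum(w[:,:,1],w[:,:,2])-25,0,None);x0,y0,x1,y1=box
    w=w[y0:y1,x0:x1];Y,X=np.mgrid[y0:y1,x0:x1];return (w*X).sum()/w.sum(),(w*Y).sum()/w.sum(),w.sum()
E
python3 - <<'E'
from h import *
s=env.grab_frame("side");cv2.imwrite("pics/s4.png",s[:,:,::-1])
print(cap(load("pics/side0.png")),cap(load("pics/s3.png")),cap(s))
print("px for 5mm",proj("side",(638.5,60.3,163))-proj("side",(638.5,60.3,158)))
cv2.imwrite("pics/c4.png",crop(s,(245,120,325,200),600,600)[:,:,::-1])
E
```

```text
(np.float64(293.32530765115035), np.float64(162.78277153558054), np.float64(1869.0)) (np.float64(295.7794871794872), np.float64(162.53333333333333), np.float64(195.0)) (np.float64(nan), np.float64(nan), np.float64(0.0))
px for 5mm [ 0.03305458 -1.84238378]h.py:25: RuntimeWarning: invalid value encountered in scalar divide
  w=w[y0:y1,x0:x1];Y,X=np.mgrid[y0:y1,x0:x1];return (w*X).sum()/w.sum(),(w*Y).sum()/w.sum(),w.sum()
```

View pics/c4.png

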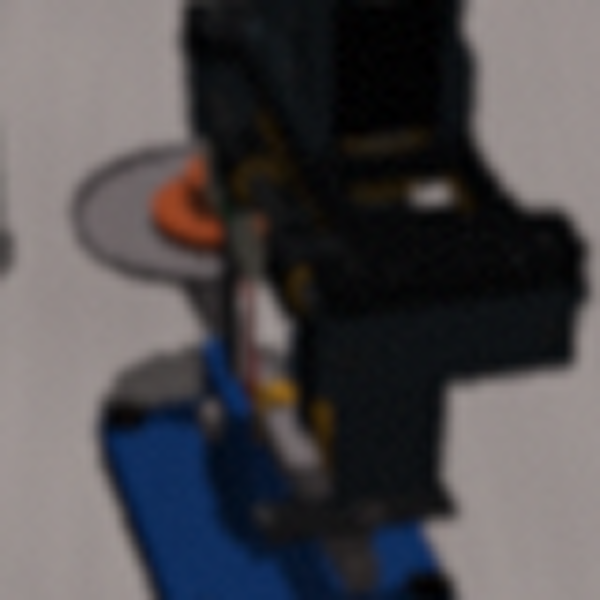

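```bash
cat >> h.py <<'E'
def dish(im,box=(251,136,273,160)):
    "vertical shift px of the dish's left part against the first picture, + = down"
    x0,y0,x1,y1=box;g=lambda i:i[y0:y1,x0:x1].astype(np.float32).mean(2)
    W=np.eye(2,3,dtype=np.float32);_,W=cv2.findTransformECC(g(load("pics/side0.png")),g(im),W,cv2.MOTION_TRANSLATION)
    return W[:,2]
E
python3 - <<'E'
from h import *
print(dish(load("pics/s3.png"),(251,136,262,158)),dish(load("pics/s4.png"),(251,136,270,158)))
E
```

```text
Traceback (most recent call last):
  File "h.py", line 29, in dish
    W=np.eye(2,3,dtype=np.float32);_,W=cv2.findTransformECC(g(load("pics/side0.png")),g(im),W,cv2.MOTION_TRANSLATION)
                                       ~~~~~~~~~~~~~~~~~~~~^^^^^^^^^^^^^^^^^^^^^^^^^^^^^^^^^^^^^^^^^^^^^^^^^^^^^^^^^^
cv2.error: OpenCV(4.12.0) /io/opencv/modules/video/src/ecc.cpp:574: error: (-7:Iterations do not converge) NaN encountered. in function 'findTransformECC'
```

```bash
python3 - <<'E'
from h import *
print(dish(load("pics/s4.png"),(248,134,271,160)),dish(load("pics/s4.png"),(248,134,266,160)))
E
```

```text
[-0.09852549 -1.7304881 ] [-0.02473694 -1.7179006 ]
```

```bash
python3 -m jog '[{"dx":-0.001,"dy":-0.0002,"dz":0,"wx":0,"wy":0,"wz":0,"grip":1},{"dx":0,"dy":0,"dz":0,"wx":0,"wy":0,"wz":0,"grip":1},{"dx":0,"dy":0,"dz":0,"wx":0,"wy":0,"wz":0,"grip":1}]'; python3 - <<'E'
from h import *
print(dish(env.grab_frame("side"),(248,134,271,160)))
E
```

```text
time_s: 9.75
ee_pos: [639.7, 60.4, 113.7]
ee_rot: [-180.0, -0.1, 12.5]
force: [-0.9, 0.9, 1.1]
gripper_width: 34.0
[-0.21350682 -0.10375611]
```

```bash
python3 -m jog '[{"dx":0,"dy":0,"dz":-0.001,"wx":0,"wy":0,"wz":0,"grip":1},{"dx":0,"dy":0,"dz":0,"wx":0,"wy":0,"wz":0,"grip":1}]'; python3 - <<'E'
from h import *
print(dish(env.grab_frame("side"),(248,134,271,160)))
E
```

```text
time_s: 10.0
ee_pos: [639.3, 60.1, 112.4]
ee_rot: [180.0, -0.0, 12.5]
force: [0.3, 1.0, 0.3]
gripper_width: 34.1
[-0.16591091 -0.5133374 ]
```

```bash
python3 -m jog '[{"dx":0,"dy":0,"dz":-0.001,"wx":0,"wy":0,"wz":0,"grip":1},{"dx":0,"dy":0,"dz":0,"wx":0,"wy":0,"wz":0,"grip":1}]'; python3 - <<'E'
from h import *
print(dish(env.grab_frame("side"),(248,134,271,160)))
E
```

```text
time_s: 10.25
ee_pos: [639.1, 59.9, 111.4]
ee_rot: [180.0, -0.0, 12.5]
force: [1.1, 0.2, 0.2]
gripper_width: 34.5
[-0.33870387 -1.146867  ]
```

```bash
python3 -m jog '[{"dx":0.0008,"dy":0.0003,"dz":0.001,"wx":0,"wy":0,"wz":0,"grip":1},{"dx":0,"dy":0,"dz":0,"wx":0,"wy":0,"wz":0,"grip":1},{"dx":0,"dy":0,"dz":0,"wx":0,"wy":0,"wz":0,"grip":1}]'; python3 - <<'E'
from h import *
print(dish(env.grab_frame("side"),(248,134,271,160)),env.state()["ee_pos"],env.state()["force"])
E
```

```text
time_s: 10.6
ee_pos: [639.7, 60.3, 112.4]
ee_rot: [180.0, 0.0, 12.5]
force: [-0.5, -1.4, -0.5]
gripper_width: 34.1
[-0.14175728 -0.56591606] [639.61910068  60.33579788 112.422001  ] [-0.30517835  0.70525083 -0.11417777]
```

Seated, near home. Release gently and watch the dish.

```bash
python3 -m jog '[{"dx":0,"dy":0,"dz":0,"wx":0,"wy":0,"wz":0,"grip":0.2},{"dx":0,"dy":0,"dz":0,"wx":0,"wy":0,"wz":0,"grip":0.15},{"dx":0,"dy":0,"dz":0,"wx":0,"wy":0,"wz":0,"grip":0.1},{"dx":0,"dy":0,"dz":0,"wx":0,"wy":0,"wz":0,"grip":0.05},{"dx":0,"dy":0,"dz":0,"wx":0,"wy":0,"wz":0,"grip":0},{"dx":0,"dy":0,"dz":0,"wx":0,"wy":0,"wz":0,"grip":0},{"dx":0,"dy":0,"dz":0,"wx":0,"wy":0,"wz":0,"grip":0}]'; python3 - <<'E'
from h import *
print(dish(env.grab_frame("side"),(248,134,271,160)),env.state()["ee_pos"],env.state()["force"])
E
```

```text
time_s: 11.35
ee_pos: [639.9, 60.4, 112.5]
ee_rot: [180.0, -0.0, 12.5]
force: [0.4, 0.7, 0.4]
gripper_width: 45.7
[-0.1357013  -0.31473845] [639.84824479  60.34239434 112.47214088] [ 0.1572474   0.92463907 -0.17357723]
```

```bash
python3 -m jog '[{"dx":-0.006,"dy":-0.0013,"dz":0,"wx":0,"wy":0,"wz":0,"grip":0},{"dx":-0.012,"dy":-0.0026,"dz":0,"wx":0,"wy":0,"wz":0,"grip":0},{"dx":-0.02,"dy":-0.0043,"dz":0,"wx":0,"wy":0,"wz":0,"grip":0},{"dx":-0.02,"dy":-0.0043,"dz":0,"wx":0,"wy":0,"wz":0,"grip":0},{"dx":-0.005,"dy":-0.04,"dz":0,"wx":0,"wy":0,"wz":0,"grip":0},{"dx":0,"dy":-0.045,"dz":0,"wx":0,"wy":0,"wz":0,"grip":-0.4},{"dx":0,"dy":-0.045,"dz":0,"wx":0,"wy":0,"wz":0,"grip":-0.4},{"dx":0,"dy":-0.045,"dz":0,"wx":0,"wy":0,"wz":0,"grip":-0.4},{"dx":0,"dy":-0.045,"dz":0,"wx":0,"wy":0,"wz":0,"grip":-0.4},{"dx":0,"dy":-0.045,"dz":0,"wx":0,"wy":0,"wz":0,"grip":-0.4}]'
python3 - <<'E'
from h import *
s,t=env.grab_frame("side"),env.grab_frame("top")
cv2.imwrite("pics/s5.png",s[:,:,::-1]);cv2.imwrite("pics/t5.png",t[:,:,::-1])
print(dish(s,(248,134,271,160)),cap(s),env.state()["ee_pos"],env.state()["ee_rot"])
o=np.hstack([crop(t,(180,175,290,240),400,236),crop(t,(340,210,410,251),400,236)])
o=np.vstack([o,np.hstack([crop(s,(255,130,315,182),400,350),crop(s,(220,295,280,348),400,350)])])
cv2.imwrite("pics/c5.png",o[:,:,::-1])
E
```

```text
time_s: 12.4
ee_pos: [576.2, -218.8, 112.6]
ee_rot: [-180.0, -0.0, 12.5]
force: [0.9, -0.5, 0.2]
gripper_width: 63.6Traceback (most recent call last):
  File "<stdin>", line 4, in <module>
  File "h.py", line 29, in dish
    W=np.eye(2,3,dtype=np.float32);_,W=cv2.findTransformECC(g(load("pics/side0.png")),g(im),W,cv2.MOTION_TRANSLATION)
                                       ~~~~~~~~~~~~~~~~~~~~^^^^^^^^^^^^^^^^^^^^^^^^^^^^^^^^^^^^^^^^^^^^^^^^^^^^^^^^^^
cv2.error: OpenCV(4.12.0) /io/opencv/modules/video/src/ecc.cpp:589: error: (-7:Iterations do not converge) The algorithm stopped before its convergence. The correlation is going to be minimized. Images may be uncorrelated or non-overlapped in function 'findTransformECC'
```

```bash
python3 -m jog '[{"dx":-0.019,"dy":-0.018,"dz":-0.03,"wx":0,"wy":0,"wz":0.01,"grip":-0.4},{"dx":-0.019,"dy":-0.018,"dz":-0.03,"wx":0,"wy":0,"wz":0,"grip":-0.4},{"dx":0,"dy":0,"dz":-0.02,"wx":0,"wy":0,"wz":0,"grip":-0.4},{"dx":0,"dy":0,"dz":0,"wx":0,"wy":0,"wz":0,"grip":-0.4},{"dx":0,"dy":0,"dz":0,"wx":0,"wy":0,"wz":0,"grip":-0.4}]'
python3 - <<'E'
from h import *
s,t=env.grab_frame("side"),env.grab_frame("top")
cv2.imwrite("pics/s5.png",s[:,:,::-1]);cv2.imwrite("pics/t5.png",t[:,:,::-1])
o=np.hstack([crop(t,(180,175,290,240),400,236),crop(t,(340,210,410,251),400,236)])
o=np.vstack([o,np.hstack([crop(s,(235,130,315,199),400,350),crop(s,(220,275,300,348),400,350)])])
cv2.imwrite("pics/c5.png",o[:,:,::-1])
E
```

```text
time_s: 13.0
ee_pos: [539.2, -252.6, 32.9]
ee_rot: [180.0, -0.0, 13.1]
force: [0.3, 0.5, 1.3]
gripper_width: 63.6
```

View pics/c5.png

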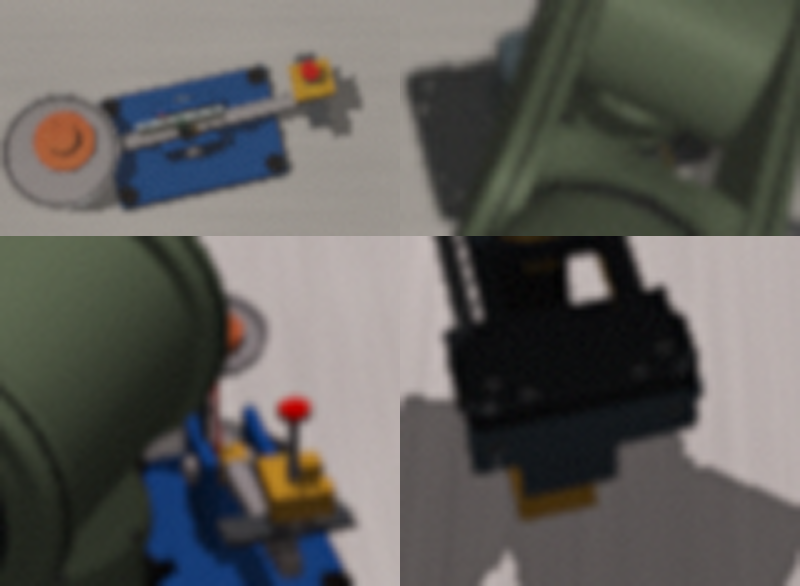

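```bash
python3 -c "
from h import *
print(cap(load('pics/side0.png')),cap(load('pics/s5.png')))"; python3 -m jog '[{"dx":-0.0015,"dy":-0.0085,"dz":-0.014,"wx":0,"wy":0,"wz":0.005,"grip":-0.4},{"dx":0,"dy":0,"dz":-0.014,"wx":0,"wy":0,"wz":0,"grip":-0.4},{"dx":0,"dy":0,"dz":-0.003,"wx":0,"wy":0,"wz":0,"grip":-0.3},{"dx":0,"dy":0,"dz":0,"wx":0,"wy":0,"wz":0,"grip":0.0},{"dx":0,"dy":0,"dz":0,"wx":0,"wy":0,"wz":0,"grip":0.2},{"dx":0,"dy":0,"dz":0,"wx":0,"wy":0,"wz":0,"grip":0.3},{"dx":0,"dy":0,"dz":0,"wx":0,"wy":0,"wz":0,"grip":0.5},{"dx":0,"dy":0,"dz":0,"wx":0,"wy":0,"wz":0,"grip":1},{"dx":0,"dy":0,"dz":0,"wx":0,"wy":0,"wz":0,"grip":1},{"dx":0,"dy":0,"dz":0,"wx":0,"wy":0,"wz":0,"grip":1}]' 15
```

```text
(np.float64(293.32530765115035), np.float64(162.78277153558054), np.float64(1869.0)) (np.float64(293.06566757493187), np.float64(167.06376021798366), np.float64(3670.0))
time_s: 14.1
ee_pos: [537.3, -261.6, 1.4]
ee_rot: [-180.0, 0.0, 13.4]
force: [0.1, 0.4, -0.9]
gripper_width: 33.8
```

```bash
python3 -c "
from h import *
for p in('side0','s5'):
    im=load(f'pics/{p}.png');m=(mask(im,(0,4),(150,255),(60,255))|mask(im,(174,180),(120,255),(60,255)))
    print(blobs(m,(284,150,305,180),4)[0][:2],cap(im,(284,155,305,168)))
    print(im[158:170,293].tolist())
"
```

```text
(np.int32(19), array([293.15789474, 163.31578947])) (np.float64(293.32530765115035), np.float64(162.78277153558054), np.float64(1869.0))
[[132, 125, 123], [133, 123, 122], [136, 107, 106], [139, 62, 61], [142, 21, 18], [137, 1, 0], [115, 0, 0], [72, 8, 7], [52, 28, 28], [50, 43, 43], [50, 47, 48], [49, 46, 46]]
(np.int32(20), array([293.55, 163.7 ])) (np.float64(293.4077596044123), np.float64(163.40395587675923), np.float64(2629.0))
[[180, 170, 168], [182, 172, 170], [181, 163, 160], [186, 128, 126], [190, 64, 62], [190, 13, 9], [172, 0, 0], [127, 7, 5], [84, 29, 29], [75, 55, 55], [73, 65, 66], [71, 67, 68]]
```

```bash
python3 -m jog '[{"dx":0,"dy":0,"dz":0.03,"wx":0,"wy":0,"wz":0,"grip":1},{"dx":0,"dy":0.02,"dz":0.043,"wx":0,"wy":0,"wz":0,"grip":1},{"dx":0.002,"dy":0.035,"dz":0.035,"wx":0,"wy":0,"wz":-0.008,"grip":1},{"dx":0.006,"dy":0.042,"dz":0.02,"wx":0,"wy":0,"wz":-0.008,"grip":1},{"dx":0.006,"dy":0.045,"dz":0.005,"wx":0,"wy":0,"wz":0,"grip":1},{"dx":0.006,"dy":0.045,"dz":0,"wx":0,"wy":0,"wz":0,"grip":1},{"dx":0.006,"dy":0.045,"dz":0,"wx":0,"wy":0,"wz":0,"grip":1},{"dx":0.006,"dy":0.04,"dz":0,"wx":0,"wy":0,"wz":0,"grip":1},{"dx":0.004,"dy":0.028,"dz":0,"wx":0,"wy":0,"wz":0,"grip":1},{"dx":0,"dy":0.006,"dz":0,"wx":0,"wy":0,"wz":0,"grip":1}]';python3 -m jog '[{"dx":0,"dy":0,"dz":0,"wx":0,"wy":0,"wz":0,"grip":1},{"dx":0,"dy":0,"dz":0,"wx":0,"wy":0,"wz":0,"grip":1}]'
```

```text
time_s: 15.1
ee_pos: [573.6, 47.3, 134.5]
ee_rot: [-180.0, -0.0, 12.7]
force: [-0.1, -1.1, -0.9]
gripper_width: 34.2
time_s: 15.3
ee_pos: [573.1, 43.4, 134.4]
ee_rot: [180.0, 0.0, 12.5]
force: [-0.4, 0.5, -1.7]
gripper_width: 33.9
```

```bash
python3 -m jog '[{"dx":0.012,"dy":0.0045,"dz":-0.0025,"wx":0,"wy":0,"wz":0,"grip":1},{"dx":0.012,"dy":0.0035,"dz":-0.002,"wx":0,"wy":0,"wz":0,"grip":1},{"dx":0.012,"dy":0.0026,"dz":0,"wx":0,"wy":0,"wz":0,"grip":1},{"dx":0.007,"dy":0.0015,"dz":0,"wx":0,"wy":0,"wz":0,"grip":1},{"dx":0.0044,"dy":0.001,"dz":0,"wx":0,"wy":0,"wz":0,"grip":1},{"dx":0.002,"dy":0,"dz":0,"wx":0,"wy":0,"wz":0,"grip":1},{"dx":0,"dy":0,"dz":0,"wx":0,"wy":0,"wz":0,"grip":1},{"dx":0,"dy":0,"dz":0,"wx":0,"wy":0,"wz":0,"grip":1}]'
```

```text
time_s: 16.1
ee_pos: [622.4, 57.3, 130.0]
ee_rot: [180.0, 0.0, 12.5]
force: [-0.8, 0.1, -0.5]
gripper_width: 33.7
```

```bash
python3 -m jog '[{"dx":0.0025,"dy":-0.0002,"dz":0,"wx":0,"wy":0,"wz":0,"grip":1},{"dx":0.0025,"dy":0.0005,"dz":0,"wx":0,"wy":0,"wz":0,"grip":1},{"dx":0.0025,"dy":0.0005,"dz":0,"wx":0,"wy":0,"wz":0,"grip":1},{"dx":0.0025,"dy":0.0005,"dz":0,"wx":0,"wy":0,"wz":0,"grip":1},{"dx":0.0015,"dy":0.0003,"dz":0,"wx":0,"wy":0,"wz":0,"grip":1},{"dx":0,"dy":0,"dz":0,"wx":0,"wy":0,"wz":0,"grip":1}]'
```

```text
time_s: 16.7
ee_pos: [634.5, 59.1, 129.9]
ee_rot: [180.0, -0.0, 12.5]
force: [-0.2, 0.2, -1.2]
gripper_width: 33.8
```

```bash
python3 -m jog '[{"dx":0.001,"dy":0.0002,"dz":0,"wx":0,"wy":0,"wz":0,"grip":1},{"dx":0.001,"dy":0.0002,"dz":0,"wx":0,"wy":0,"wz":0,"grip":1},{"dx":0,"dy":0,"dz":0,"wx":0,"wy":0,"wz":0,"grip":1}]'
```

```text
time_s: 17.0
ee_pos: [636.3, 59.5, 130.0]
ee_rot: [180.0, -0.0, 12.5]
force: [0.6, -0.5, -0.0]
gripper_width: 34.1
```

```bash
python3 -m jog '[{"dx":0.0007,"dy":0.0002,"dz":0,"wx":0,"wy":0,"wz":0,"grip":1},{"dx":0.0005,"dy":0.0001,"dz":0,"wx":0,"wy":0,"wz":0,"grip":1},{"dx":0,"dy":0,"dz":0,"wx":0,"wy":0,"wz":0,"grip":1}]'
```

```text
time_s: 17.3
ee_pos: [637.5, 59.8, 130.0]
ee_rot: [180.0, -0.0, 12.5]
force: [0.6, 0.7, -1.3]
gripper_width: 34.0
```

```bash
python3 -m jog '[{"dx":0.0005,"dy":0.0001,"dz":0,"wx":0,"wy":0,"wz":0,"grip":1},{"dx":0.0005,"dy":0.0001,"dz":0,"wx":0,"wy":0,"wz":0,"grip":1},{"dx":0,"dy":0,"dz":0,"wx":0,"wy":0,"wz":0,"grip":1}]'
```

```text
time_s: 17.6
ee_pos: [638.5, 60.0, 129.9]
ee_rot: [180.0, -0.0, 12.5]
force: [-0.1, 0.2, -2.0]
gripper_width: 33.8
```

```bash
python3 -m jog '[{"dx":0.0005,"dy":0.0001,"dz":0,"wx":0,"wy":0,"wz":0,"grip":1},{"dx":0.0005,"dy":0.0001,"dz":0,"wx":0,"wy":0,"wz":0,"grip":1},{"dx":0,"dy":0,"dz":0,"wx":0,"wy":0,"wz":0,"grip":1}]'
```

```text
time_s: 17.9
ee_pos: [639.5, 60.2, 129.9]
ee_rot: [180.0, -0.0, 12.5]
force: [0.8, 0.1, -0.5]
gripper_width: 33.5
```

```bash
python3 -m jog '[{"dx":0.0005,"dy":0.0001,"dz":0,"wx":0,"wy":0,"wz":0,"grip":1},{"dx":0,"dy":0,"dz":0,"wx":0,"wy":0,"wz":0,"grip":1}]'
```

```text
time_s: 18.1
ee_pos: [640.0, 60.3, 129.9]
ee_rot: [180.0, -0.0, 12.5]
force: [-0.9, -0.3, -1.3]
gripper_width: 33.8
```

```bash
python3 -m jog '[{"dx":0.0005,"dy":0.0001,"dz":0,"wx":0,"wy":0,"wz":0,"grip":1},{"dx":0,"dy":0,"dz":0,"wx":0,"wy":0,"wz":0,"grip":1}]'
```

```text
time_s: 18.3
ee_pos: [640.5, 60.4, 130.0]
ee_rot: [180.0, 0.0, 12.5]
force: [-0.6, -0.0, -0.5]
gripper_width: 33.9
```

```bash
python3 -m jog '[{"dx":0.0005,"dy":0.0001,"dz":0,"wx":0,"wy":0,"wz":0,"grip":1},{"dx":0,"dy":0,"dz":0,"wx":0,"wy":0,"wz":0,"grip":1}]'
```

```text
time_s: 18.5
ee_pos: [640.6, 60.4, 129.8]
ee_rot: [180.0, 0.0, 12.5]
force: [-0.9, -0.6, -0.2]
gripper_width: 34.2
```

```bash
python3 -m jog '[{"dx":0.0005,"dy":0.0001,"dz":0,"wx":0,"wy":0,"wz":0,"grip":1},{"dx":0,"dy":0,"dz":0,"wx":0,"wy":0,"wz":0,"grip":1}]'
```

```text
time_s: 18.7
ee_pos: [640.8, 60.4, 129.7]
ee_rot: [180.0, 0.1, 12.5]
force: [-2.5, -0.3, -0.5]
gripper_width: 33.8
```

```bash
python3 -m jog '[{"dx":0,"dy":0,"dz":0,"wx":0,"wy":0,"wz":0,"grip":1},{"dx":0,"dy":0,"dz":0,"wx":0,"wy":0,"wz":0,"grip":1}]'
```

```text
time_s: 18.9
ee_pos: [640.9, 60.5, 129.8]
ee_rot: [-180.0, 0.1, 12.5]
force: [-2.9, -0.9, -0.4]
gripper_width: 33.7
```

```bash
python3 -m jog '[{"dx":-0.0014,"dy":-0.0003,"dz":0,"wx":0,"wy":0,"wz":0,"grip":1},{"dx":0,"dy":0,"dz":-0.001,"wx":0,"wy":0,"wz":0,"grip":1},{"dx":0,"dy":0,"dz":-0.001,"wx":0,"wy":0,"wz":0,"grip":1},{"dx":0,"dy":0,"dz":-0.0007,"wx":0,"wy":0,"wz":0,"grip":1},{"dx":0,"dy":0,"dz":0,"wx":0,"wy":0,"wz":0,"grip":1},{"dx":0,"dy":0,"dz":0,"wx":0,"wy":0,"wz":0,"grip":1}]'; python3 - <<'E'
from h import *
s=env.grab_frame("side");cv2.imwrite("pics/s6.png",s[:,:,::-1]);print(dish(s,(248,134,271,160)),dish(s,(248,134,266,160)))
E
```

```text
time_s: 19.5
ee_pos: [640.3, 60.3, 127.3]
ee_rot: [180.0, -0.0, 12.5]
force: [-0.2, 0.1, -0.6]
gripper_width: 33.6
[ 0.16823429 -0.8886785 ] [ 0.12057403 -0.9202344 ]
```

```bash
python3 -m jog '[{"dx":-0.0003,"dy":0,"dz":-0.001,"wx":0,"wy":0,"wz":0,"grip":1},{"dx":0,"dy":0,"dz":0,"wx":0,"wy":0,"wz":0,"grip":1},{"dx":0,"dy":0,"dz":0,"wx":0,"wy":0,"wz":0,"grip":1}]'; python3 - <<'E'
from h import *
s=env.grab_frame("side");print(dish(s,(248,134,271,160)),dish(s,(248,134,266,160)))
E
```

```text
time_s: 19.85
ee_pos: [639.7, 60.3, 126.2]
ee_rot: [180.0, -0.0, 12.5]
force: [-1.3, 0.7, -0.5]
gripper_width: 33.9
[ 0.0474654 -0.5534346] [ 0.0765188 -0.5970684]
```

```bash
python3 -m jog '[{"dx":0,"dy":0,"dz":-0.001,"wx":0,"wy":0,"wz":0,"grip":1},{"dx":0,"dy":0,"dz":0,"wx":0,"wy":0,"wz":0,"grip":1},{"dx":0,"dy":0,"dz":0,"wx":0,"wy":0,"wz":0,"grip":1}]'; python3 - <<'E'
from h import *
s=env.grab_frame("side");print(dish(s,(248,134,271,160)),dish(s,(248,134,266,160)))
E
```

```text
time_s: 20.2
ee_pos: [639.7, 60.2, 125.2]
ee_rot: [180.0, 0.0, 12.5]
force: [-0.6, -0.6, -1.2]
gripper_width: 33.7
[ 0.20122078 -0.96518606] [ 0.5208108 -1.0499946]
```

```bash
python3 -m jog '[{"dx":0.0001,"dy":-0.0003,"dz":-0.002,"wx":0,"wy":0,"wz":0,"grip":1},{"dx":0,"dy":-0.0003,"dz":-0.002,"wx":0,"wy":0,"wz":0,"grip":1},{"dx":0.0001,"dy":-0.0002,"dz":-0.002,"wx":0,"wy":0,"wz":0,"grip":1},{"dx":0,"dy":-0.0001,"dz":-0.002,"wx":0,"wy":0,"wz":0,"grip":1},{"dx":0,"dy":-0.0001,"dz":-0.002,"wx":0,"wy":0,"wz":0,"grip":1},{"dx":0,"dy":-0.0001,"dz":-0.002,"wx":0,"wy":0,"wz":0,"grip":1},{"dx":0,"dy":0,"dz":-0.002,"wx":0,"wy":0,"wz":0,"grip":1},{"dx":0,"dy":0,"dz":-0.001,"wx":0,"wy":0,"wz":0,"grip":1},{"dx":0,"dy":0,"dz":0,"wx":0,"wy":0,"wz":0,"grip":1},{"dx":0,"dy":0,"dz":0,"wx":0,"wy":0,"wz":0,"grip":1}]'; python3 - <<'E'
from h import *
s=env.grab_frame("side");cv2.imwrite("pics/s7.png",s[:,:,::-1])
cv2.imwrite("pics/c7.png",crop(s,(235,110,325,200),600,600)[:,:,::-1])
E
```

```text
time_s: 21.25
ee_pos: [639.9, 59.1, 110.3]
ee_rot: [180.0, 0.0, 12.5]
force: [0.1, 0.1, -0.3]
gripper_width: 33.9
```

View pics/c7.png

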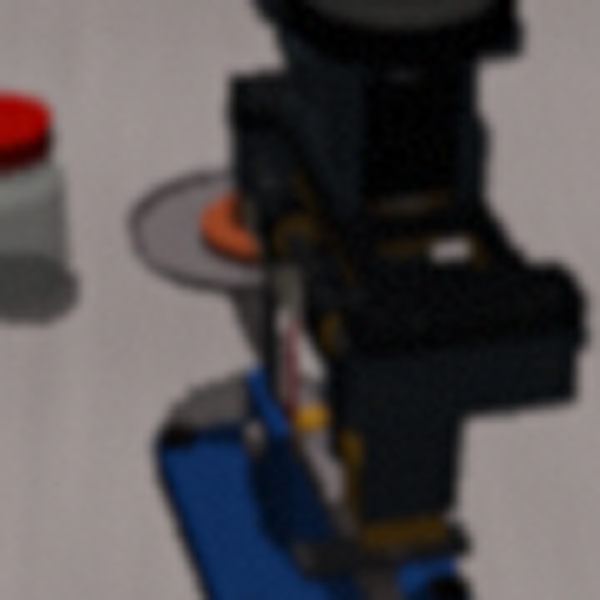

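```bash
python3 -m jog '[{"dx":0,"dy":0,"dz":0,"wx":0,"wy":0,"wz":0,"grip":0.2},{"dx":0,"dy":0,"dz":0,"wx":0,"wy":0,"wz":0,"grip":0.15},{"dx":0,"dy":0,"dz":0,"wx":0,"wy":0,"wz":0,"grip":0.1},{"dx":0,"dy":0,"dz":0,"wx":0,"wy":0,"wz":0,"grip":0.05},{"dx":0,"dy":0,"dz":0,"wx":0,"wy":0,"wz":0,"grip":0},{"dx":0,"dy":0,"dz":0,"wx":0,"wy":0,"wz":0,"grip":0},{"dx":0,"dy":0,"dz":0,"wx":0,"wy":0,"wz":0,"grip":0},{"dx":0,"dy":0,"dz":0,"wx":0,"wy":0,"wz":0,"grip":0},{"dx":0,"dy":0,"dz":0,"wx":0,"wy":0,"wz":0,"grip":0},{"dx":0,"dy":0,"dz":0,"wx":0,"wy":0,"wz":0,"grip":0}]'; python3 - <<'E'
from h import *
s=env.grab_frame("side");print(dish(s,(248,130,271,158)),dish(load('pics/s7.png'),(248,130,271,158)))
E
```

```text
time_s: 22.3
ee_pos: [639.9, 59.1, 110.2]
ee_rot: [180.0, 0.0, 12.5]
force: [-0.2, -1.0, -0.1]
gripper_width: 45.5
[-0.37106654 -6.124188  ] [-0.8711907 -5.747696 ]
```

```bash
python3 -m jog '[{"dx":-0.006,"dy":-0.0013,"dz":0,"wx":0,"wy":0,"wz":0,"grip":0},{"dx":-0.012,"dy":-0.0026,"dz":0,"wx":0,"wy":0,"wz":0,"grip":0},{"dx":-0.02,"dy":-0.0043,"dz":0,"wx":0,"wy":0,"wz":0,"grip":0},{"dx":-0.02,"dy":-0.0043,"dz":0,"wx":0,"wy":0,"wz":0,"grip":0},{"dx":-0.015,"dy":-0.035,"dz":0.01,"wx":0,"wy":0,"wz":0,"grip":0},{"dx":-0.02,"dy":-0.04,"dz":0.01,"wx":0,"wy":0,"wz":0,"grip":0},{"dx":-0.02,"dy":-0.04,"dz":0.01,"wx":0,"wy":0,"wz":0,"grip":0},{"dx":-0.02,"dy":-0.04,"dz":0.01,"wx":0,"wy":0,"wz":0,"grip":0},{"dx":-0.02,"dy":-0.04,"dz":0.01,"wx":0,"wy":0,"wz":0,"grip":0},{"dx":-0.02,"dy":-0.04,"dz":0.01,"wx":0,"wy":0,"wz":0,"grip":0}]'
python3 -m jog '[{"dx":-0.02,"dy":-0.04,"dz":0.01,"wx":0,"wy":0,"wz":0,"grip":0},{"dx":-0.02,"dy":-0.04,"dz":0.01,"wx":0,"wy":0,"wz":0,"grip":0},{"dx":-0.02,"dy":-0.04,"dz":0.01,"wx":0,"wy":0,"wz":0,"grip":0},{"dx":-0.02,"dy":-0.04,"dz":0.01,"wx":0,"wy":0,"wz":0,"grip":0},{"dx":-0.01,"dy":-0.04,"dz":0.01,"wx":0,"wy":0,"wz":0,"grip":0},{"dx":0,"dy":-0.04,"dz":0.01,"wx":0,"wy":0,"wz":0,"grip":0},{"dx":0,"dy":-0.04,"dz":0,"wx":0,"wy":0,"wz":0,"grip":0},{"dx":0,"dy":-0.04,"dz":0,"wx":0,"wy":0,"wz":0,"grip":0},{"dx":0,"dy":0,"dz":0,"wx":0,"wy":0,"wz":0,"grip":0}]'
python3 - <<'E'
from h import *
s,t=env.grab_frame("side"),env.grab_frame("top")
cv2.imwrite("pics/s8.png",s[:,:,::-1]);cv2.imwrite("pics/t8.png",t[:,:,::-1])
o=np.vstack([crop(t,(140,110,440,270),640,341)[:, :],np.hstack([crop(s,(245,125,315,180),320,250),crop(s,(200,110,400,266),320,250)])])
cv2.imwrite("pics/c8.png",o[:,:,::-1])
print(cap(s,(284,158,305,175)),cap(s,(284,160,305,172)))
m=mask(s,(0,4),(150,255),(60,255))|mask(s,(174,180),(120,255),(60,255));print([b[:2] for b in blobs(m,(284,150,305,185),4)])
E
```

```text
time_s: 23.35
ee_pos: [465.5, -189.6, 170.8]
ee_rot: [180.0, -0.0, 12.5]
force: [1.1, -0.1, 0.3]
gripper_width: 45.3
time_s: 24.25
ee_pos: [376.0, -512.5, 229.1]
ee_rot: [179.9, 0.0, 12.3]
force: [-0.6, 0.4, -0.8]
gripper_width: 45.5
(np.float64(293.40833333333336), np.float64(170.1203125), np.float64(1920.0)) (np.float64(293.3380698638247), np.float64(169.82178804026051), np.float64(1689.0))
[(np.int32(22), array([293.22727273, 170.40909091]))]
```

View pics/c8.png

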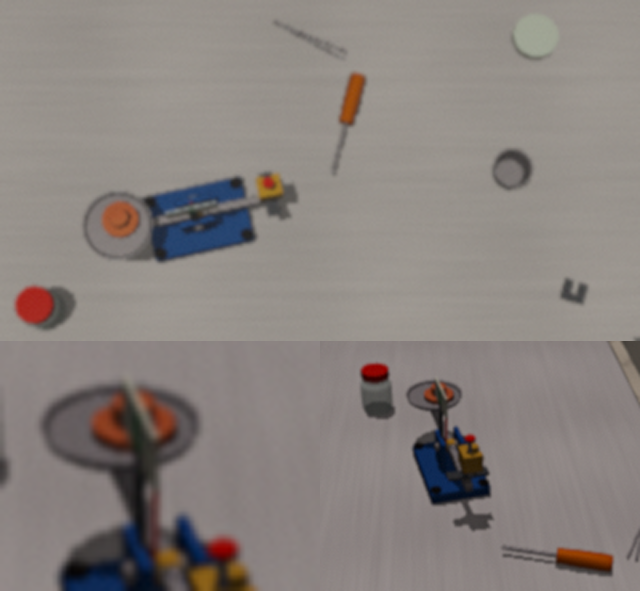

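```bash
python3 -m jog '[{"dx":0,"dy":0,"dz":0,"wx":0,"wy":0,"wz":0,"grip":0},{"dx":0,"dy":0,"dz":0,"wx":0,"wy":0,"wz":0,"grip":0},{"dx":0,"dy":0,"dz":0,"wx":0,"wy":0,"wz":0,"grip":0},{"dx":0,"dy":0,"dz":0,"wx":0,"wy":0,"wz":0,"grip":0},{"dx":0,"dy":0,"dz":0,"wx":0,"wy":0,"wz":0,"grip":0}]'
python3 - <<'E'
from h import *
s,t=env.grab_frame("side"),env.grab_frame("top")
cv2.imwrite("pics/c9.png",np.hstack([crop(s,(265,150,315,200),400,400),crop(t,(220,185,280,245),400,400)])[:,:,::-1])
for b in((248,128,271,158),(248,128,266,158)):
    d=dish(s,b)[1];k=5/1.0;p=abs(proj("side",(593,275,110))-proj("side",(593,275,100)))[1]/10;print("dish",d,"tilt",.16+d/p/110)
c=cap(s,(284,160,305,175));print(c,"cap tilt",.16-(c[1]-162.78)/.368/110)
E
```

```text
time_s: 24.85
ee_pos: [377.1, -508.0, 230.5]
ee_rot: [180.0, -0.0, 12.5]
force: [-0.2, 0.6, -0.1]
gripper_width: 46.0
dish -6.0879292 tilt -0.014129823306253814
dish -6.0346966 tilt -0.01260723738042585
(np.float64(293.396875), np.float64(170.13229166666667), np.float64(1920.0)) cap tilt -0.021627758563900007
```

View pics/c9.png

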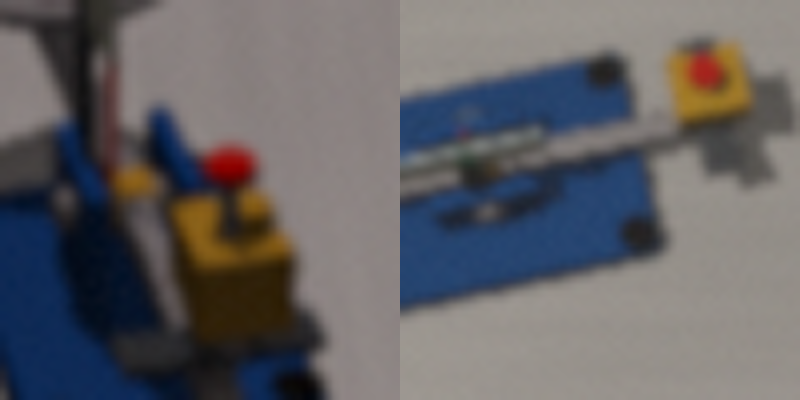

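The two brass weights are stacked squarely around the stem, with the red cap at about (230,165) in the left crop. The beam is within the green, so I'm handing in.

```bash
python3 -c "
from workcell import env
env.job_done();print(env.state()['time_s'])"
```

```text
the job is handed in; nothing more can be done
the job is handed in; nothing more can be done
```

I put both 100 g weights on the carrier, one after the other, and the beam settled inside the green. Each was slid in until it touched the stem and lowered onto the stack. I handed the job in at about 25 s.

- **Stem contact:** the largest force I read while feeling for the stem was about 6 N with the first weight and 3 N with the second. Pressing on the stem dragged the beam down about 5 mm by friction while I was lowering the first weight. I backed off before seating it.
- **Choice of weights:** with only the first 100 g on, the beam tilt put the casting at about 190 g, so I used the second 100 g rather than the 50 g.
- **Final tilt:** the two measures disagree slightly, -0.013 rad from the dish and about -0.02 rad from the cap. Both are within the ±0.05 limit. I inferred "in the green" from these, because the pointer was too small to read directly.
- **Final pictures:** the stack looks square and up against the stem, and the casting is in its dish. The 50 g weight is flat on the bench, the jar, tin and screwdriver look unmoved, and the gripper is well clear.

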